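# Screw home a pot rack's eye with a honing steel through its loop

## Task

One of the three hanging eyes on the pot-rack beam is not screwed home: its loop stands askew, while the loops of the other two are in line with the beam. Slide the rod of the honing steel through its loop and, using the steel as a lever, turn the eye clockwise (seen from above) until it is fully home, in line with the other two; do not touch the eyes with the gripper. Then draw the rod out and lay the steel flat on the worktop clear of the beam, leaving the other eyes, the pepper mill, the spice jar, the teaspoon and the lemon as they stand.

Things in the scene. Friction and masses are not known exactly. Their poses are not given: they have to be found in the camera images.
- rack_beam: wooden pot-rack beam, fixed, 70 x 280 x 36 mm, top 39 mm up; origin on the worktop under its middle, x across it (away from the robot), y along it. A 10 mm steel rail runs along its far side, 60 mm from its middle line, 21 mm up. Three steel screw eyes stand on its middle line, 105 mm apart, one at the middle; which is loose varies. A wall cabinet hangs left of y = 0.45, x over 0.55, z over 0.45.
- loose_eye_loop (a point): the eye that is not home: centre of its loop, 85 mm above the worktop, on the eye's vertical axis. The loop is an upright ring of 8 mm round bar, 24 mm clear inside, 40 mm outside, on a 9 mm neck; its x axis is level and points through the loop, z is up. Home, its x is the beam's x. The rod has free play: it turns the loop only once it leans about 0.9 rad from the loop's x and bears on both sides.
- loose_eye (a joint): turn left to do for the loose eye, rad: 0 is home (hard stop, collar down), 0.5 to 0.85 at the start; more is unscrewed, anticlockwise seen from above. It turns stiffly (0.3 N m), stays where it is left, and sinks under 1 mm while it is screwed home.
- fast_eye_a_loop (a point): centre of the loop of an eye that is home, same eye, 85 mm above the worktop, x = normal of the loop
- fast_eye_b_loop (a point): centre of the loop of the other eye that is home, same eye, 85 mm above the worktop, x = normal of the loop
- fast_eye_a (a joint): turn of the first home eye, rad, 0 = home
- fast_eye_b (a joint): turn of the second home eye, rad, 0 = home
- steel_grip (a point): small honing steel, 165 mm long, 0.16 kg, lying flat: black handle with flat upright sides, 24 mm wide, 26 high, with a steel butt; guard 34 wide, 26 high; then a bare round rod 12 mm thick, 75 mm long. This point is inside the handle on the rod's axis, 13 mm above the worktop, 54 mm from the butt end, 30 mm behind the guard; x points along the rod to its tip, z up.
- rod_root (a point): where the rod leaves the guard, on the rod's axis, 36 mm ahead (x) of steel_grip
- rod_third (a point): point on the rod's axis, 60 mm ahead of steel_grip
- rod_two_thirds (a point): point on the rod's axis, 90 mm ahead of steel_grip
- rod_tip (a point): free end of the rod, 111 mm ahead of steel_grip
- mill_mid (a point): wooden pepper mill, 58 mm thick and 170 mm tall, standing; this point is on its axis, 85 mm up
- teaspoon: steel teaspoon lying flat, 130 x 27 x 11 mm, x along it; origin under its middle
- lemon: lemon, 83 x 58 x 58 mm; origin under its middle
- spice_mid (a point): small glass spice jar with a red cap, 45 mm thick and 106 mm tall, standing beside the pepper mill; this point is on its axis, 53 mm up
Things that resemble listed ones, but are neither listed nor needed, are in the scene too. There is more than one size of the part that bears steel_grip; the job needs the larger.

How it is judged (in metres and radians):
On the way, in this order (a step that is already met when the one before it is completed fails the run):
1. the rod is slid through the loop of the loose eye (distance between any of rod_third, rod_two_thirds and loose_eye_loop below 0.026 m and ((x of rod_tip in the frame of loose_eye_loop above 0.006 m and x of rod_root in the frame of loose_eye_loop below -0.006 m) or (x of rod_tip in the frame of loose_eye_loop below -0.006 m and x of rod_root in the frame of loose_eye_loop above 0.006 m))), for 0.1 s.
2. the eye is turned home by the rod while the rod is through its loop (value of joint loose_eye below 0.1 rad and distance between any of rod_third, rod_two_thirds and loose_eye_loop below 0.026 m), for 0.1 s.
At the end, for the whole second after the job is handed in: The loose eye is within 0.10 rad (6 degrees) of home and the other two eyes still are; the honing steel lies flat and still on the worktop (handle point 5 to 22 mm up, rod tip under 22 mm up), not touching the beam, released (value of joint each of loose_eye, fast_eye_a, fast_eye_b below 0.1 rad and height (world z) of steel_grip between 0.005 and 0.022 m and height (world z) of rod_tip between -0.002 and 0.022 m and contact force between honing_steel and rack_beam below 0.05 N and linear speed of honing_steel below 0.02 m/s and contact force between the fingers and honing_steel below 0.05 N).
It fails at once if the gripper touches the loose eye (contact force between the fingers and loose_eye_plate above 3 N).
It fails at once if a home eye is turned out (value of joint any of fast_eye_a, fast_eye_b above 0.15 rad).
It fails at once if the gripper touches another eye (contact force between the fingers and fast_eye_a_plate above 3 N or contact force between the fingers and fast_eye_b_plate above 3 N).
It fails at once if the pepper mill or the spice jar is shifted or tipped (distance of any of mill_mid, spice_mid from where it was at the start of the episode above 0.025 m).
It fails at once if the teaspoon or the lemon is shifted (distance of any of teaspoon, lemon from where it was at the start of the episode above 0.03 m).
It also fails if it takes over 58 s, if anything falls off the work surface, if the arm or the gripper's body presses on something with over 40 N, if the wrist force passes 120 N, or if a joint passes its speed limit or range.

## Robot

A 6-joint arm with a two-finger parallel gripper is mounted at the origin on a cart in front of the work surface, level with it; the furniture and walls round the work are solid. World frame = base frame: x ahead of the robot, y to its left, z up, the work surface at z = 0. Lengths are in m, angles in degrees, forces in N, time in s.
With the tool pointing down it reaches from about 0.375 to 0.825 m from the base axis. Payload 5.5 kg.
Tool frame: the origin (TCP) lies midway between the tips of the shut fingers; the grasp point (between the pads) lies 19 mm behind it (pinch_z is the distance from the TCP to the grasp point, in m); z points along the fingers, y is the line along which they close (so a half turn about z gives the same grasp; the last joint's range is limited). The gripper opens to 85 mm and grips with 20 to 120 N. Pads are 22 mm wide; open, the fingers measure 114 mm over their backs; the gripper's body (76 mm by 85 mm) begins 54 mm behind the grasp point. The pads swing forward as they close: fully open they stand 13 mm farther back than shut.
Start: joints at [-63.541, 17.962, -2.699, 69.339, 0, 90], TCP at [0.267, -0.537, 0.231] pointing down, gripper open.
Joint ranges: [-152.73, 152.73], [-39.44, 99.34], [-58.76, 71.6], [-118.89, 123.64], [-81.53, 83.1], [-180, 180]. Speed limits (degrees/s): [136.94, 136.94, 172.46, 180, 180, 180].

## Interface

Orientations are given as [roll, pitch, yaw] about the fixed x, y, z axes, in that order (R = Rz(yaw) Ry(pitch) Rx(roll)).
In Python, from plant import * gives the robot as it stands.
- The arm moves only by the tool apply_moves, never from a script. Its argument "motion" is a list of rows, each a list of 6 numbers: the shift along the tool's x, y, z in mm, then the turn, a rotation vector about the tool's x, y, z in rad. A call has 1 to 10 rows; each row shifts and turns the commanded pose from where the row before left it, along the tool's axes as they then stand; what a row does not reach is not made up. A row lasts 1/8 s, in which the tool goes at most 62.5 mm and 10.7 degrees, less where a joint would pass 70% of its speed; a pose out of reach is approached as far as the arm can. A call with a gripper value outside its range is refused whole. "jaw" is the opening, from 0 (shut) to 1 (fully open), set as the call begins (left out, the last holds). The fingers move at their own pace and stop on an object; "grip_force" is the grip in N (left out, the last holds). Time passes only in rows, so rows that do not move let the fingers close. It gives the time, the measured TCP pose, the force, the opening and the grip force at its end, in the units of the state.
- observe(): the state, without advancing time (a new reading comes with each control period).
- camera(name): name is "scene" or "top" or "wrist"; returns the picture (420x560x3 uint8, blue, green, red); there is no depth.
- camera_info(name): a dict with "mtx" (3x3 intrinsics, pixels), "distortion" ([k1, k2, p1, p2, k3] as OpenCV has them; the pictures are not rectified), "eye" and "rotation" of the camera in the world. Camera axes: x right, y down, z forward; pixel columns grow to the right and rows downward; lengths in m; the calibration is good to about 2 mm. A picture is of the moment at which its call begins: read the wrist's pose just before it. camera_info takes no time and is no camera call; for the wrist camera it gives the pose at the moment of the call.
- sign_off(): hands the job in; it is judged then, once.
The state is a dict: "time": time; "joint_positions": joint angles; "joint_vel": joint speeds; "tau": joint torques, N m; "position": TCP position; "tool_rot": TCP orientation; "ft_force": force on the tool from outside, world axes, zero at the start; "ft_torque": the same for the moment, N m; "finger_gap": finger opening in m; "gripper_force": force on a finger pad.
Only numpy, scipy, OpenCV 4.12 (cv2) and the standard library are available. Lean on these libraries where they do the work, as an engineer would, in place of code of your own. Each camera call takes 0.05 s, during which the arm holds its last target. There are 200 camera calls.

## Working session

There is one attempt and no reset: what is moved stays moved. The work goes in short steps, Python scripts to look and compute and a tool call to move; the robot and the scene stay as the last step left them, time stands still between calls to the robot, and variables do not carry over. Pictures are saved under pics/ and viewed, at most 10 in all, crops included, and the job is handed in when it is done.

Besides the shell and the picture viewer there is one more tool, called after "Call:" as a command line: name --pt "numbers of a row" for each row, then --argument value for the rest. apply_moves: Moves the arm, as the interface text tells. Its arguments: {"type":"object","properties":{"motion":{"type":"array"},"jaw":{"type":"number"},"grip_force":{"type":"number"}},"required":["motion"]}

```bash
mkdir -p pics; python3 - <<'E'
from plant import *
import cv2
for n in("scene","top"):
    im=camera(n); cv2.imwrite(f"pics/{n}.png",im)
    print(n,camera_info(n))
print(observe())
E
ls
```

```text
scene {'mtx': array([[416.0213922 ,   0.        , 275.82360259],
       [  0.        , 416.0213922 , 212.03168287],
       [  0.        ,   0.        ,   1.        ]]), 'distortion': array([-0.03536284,  0.        ,  0.        ,  0.        ,  0.        ]), 'eye': array([-0.00960319,  1.02313624,  0.80911959]), 'rotation': array([-129.8087543 ,    0.37105002, -141.92621136])}
top {'mtx': array([[487.4890889 ,   0.        , 274.31770675],
       [  0.        , 487.4890889 , 219.56187642],
       [  0.        ,   0.        ,   1.        ]]), 'distortion': array([-0.16035599,  0.        ,  0.        ,  0.        ,  0.        ]), 'eye': array([0.41966232, 0.31861905, 1.31341724]), 'rotation': array([-175.58907437,    0.95886032,  -91.2690188 ])}
{'time': 0.1, 'joint_positions': array([-6.35412593e+01,  1.79996347e+01, -2.74967762e+00,  6.93374456e+01,
       -1.32081905e-03,  9.00007864e+01]), 'joint_vel': array([ 0.02741344, -0.00709937,  0.16702125,  0.00716229, -0.1394596 ,
       -0.00312275]), 'tau': array([ 6.14362943e-05, -5.40765703e+01,  3.40541482e+01,  1.11226065e-02,
        1.87078120e-05, -2.71479564e-06]), 'position': array([ 0.26709706, -0.53669841,  0.23051702]), 'tool_rot': array([-1.79913242e+02,  1.32200824e-03,  2.64579563e+01]), 'ft_force': array([ 0.24715917,  0.087561  , -0.6102383 ]), 'ft_torque': array([-0.03611988, -0.02991293,  0.03741912]), 'gripper_force': 0.0, 'finger_gap': 0.08541714731736556}
pics
```

View pics/scene.png

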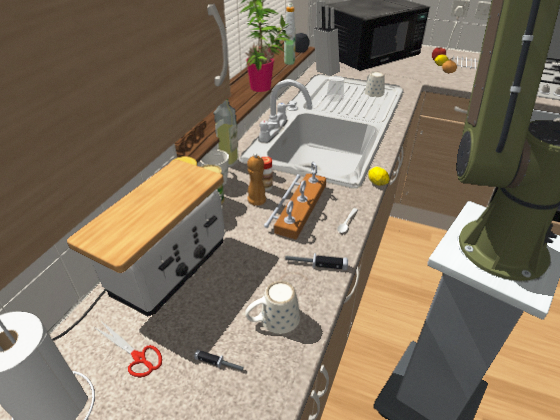

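View pics/top.png

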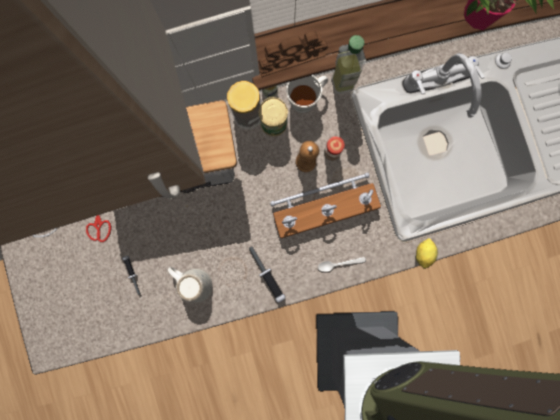

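Candidates for the steel: A near the beam, top px (267,275) and scene px (318,262), looks larger. B is at top px (132,272) and scene px (220,362), looks smaller. I'll check both, and the eyes, in a close crop.

```bash
cat > h.py <<'E'
import cv2,numpy as np
from scipy.spatial.transform import Rotation as R
from plant import *
def Rm(rpy): return R.from_euler('xyz',rpy,degrees=True).as_matrix()
def ray(ci,uv):
    p=cv2.undistortPoints(np.array([[uv]],float),ci['mtx'],ci['distortion'])[0,0]
    return Rm(ci['rotation'])@np.array([p[0],p[1],1])
def onz(ci,uv,z):
    d=ray(ci,uv); return ci['eye']+d*(z-ci['eye'][2])/d[2]
def proj(ci,P):
    r=Rm(ci['rotation']).T; rv=cv2.Rodrigues(r)[0]
    return cv2.projectPoints(np.atleast_2d(P).astype(float),rv,-r@ci['eye'],ci['mtx'],ci['distortion'])[0][:,0]
E
python3 - <<'E'
import cv2,numpy as np
t=cv2.imread('pics/top.png')
a=cv2.resize(t[170:250,262:392],(780,480),interpolation=cv2.INTER_CUBIC)
cv2.imwrite('pics/c1.png',a)
b=cv2.resize(t[240:310,235:300],(390,420),interpolation=cv2.INTER_CUBIC)
c=cv2.resize(t[240:310,105:170],(390,420),interpolation=cv2.INTER_CUBIC)
cv2.imwrite('pics/c2.png',np.hstack([b,c]))
E
```

```text
(no output)
```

View pics/c1.png

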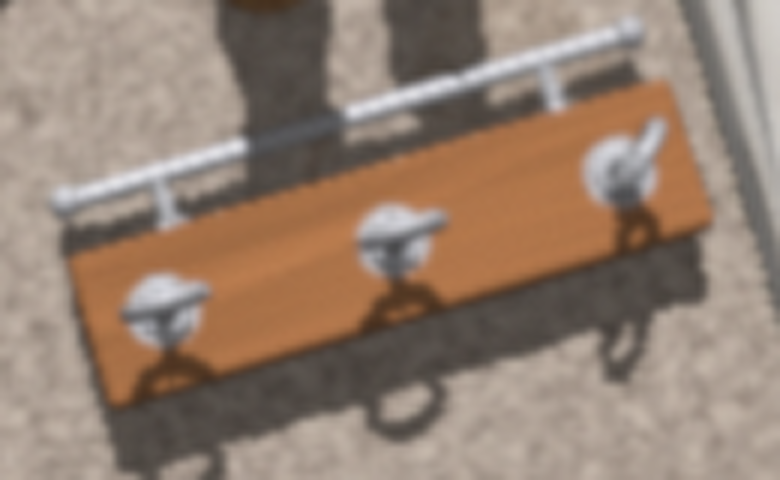

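View pics/c2.png

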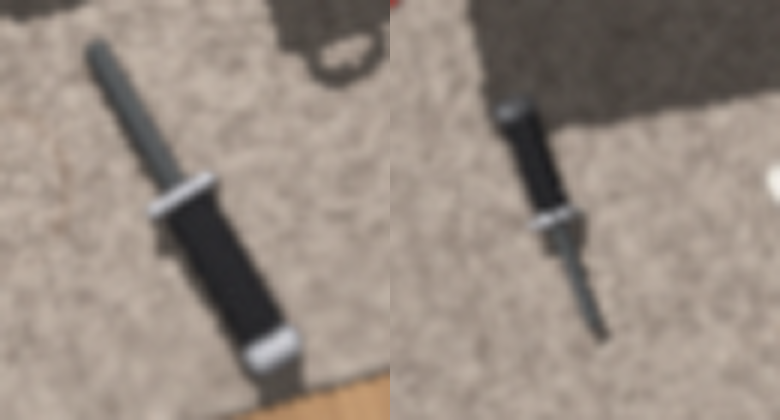

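The crops show A (left) is clearly the larger steel, with its tip at top px (251,247) and butt at (281,299). The askew eye is the right-hand one, with its collar at px (365,199).

```bash
python3 - <<'E'
from h import *
ci=camera_info("top")
f=lambda u,v:(262+(u+.5)/6-.5,170+(v+.5)/6-.5)
P=np.array([onz(ci,f(*q),.039) for q in [(68,257),(665,82),(712,215),(115,405)]])
print(P, P.mean(0)); 
ly=(P[0]+P[3]-P[1]-P[2])[:2]; yaw=np.arctan2(-ly[0],ly[1]);
l=(P[3]-P[0])[:2]; print('len',np.linalg.norm(ly)/2,np.linalg.norm(l),'yaw',np.degrees(yaw))
c=np.array([onz(ci,f(*q),.041) for q in [(163,311),(394,241),(620,172)]]);print('collars',c)
d=c[0]-c[2];print('yaw',np.degrees(np.arctan2(-d[0],d[1])),np.linalg.norm(d))
for q in [((125,315),(207,290)),((360,242),(445,215)),((625,178),(663,125))]:
    a,b=[onz(ci,f(*x),.085) for x in q];dd=b-a;print('loop',(a+b)/2,np.degrees(np.arctan2(dd[1],dd[0])),np.linalg.norm(dd))
g=lambda u,v:(235+(u+.5)/6-.5,240+(v+.5)/6-.5)
s=np.array([onz(ci,g(*q),.013) for q in [(97,47),(182,195),(273,350)]]);print('steel',s)
d=s[0]-s[2];print(np.degrees(np.arctan2(d[1],d[0])),np.linalg.norm(d), 'grip',s[0]-d/np.linalg.norm(d)*.111,s[2]+d/np.linalg.norm(d)*.054)
for n,q,z in[('mill',(309,145),.17),('jar',(336,145),.106),('spoonL',(321,268),.005),('spoonR',(365,262),.005),('lemon',(428,252),.03)]: print(n,onz(ci,q,z))
E
```

```text
[[0.53732747 0.3410274  0.039     ]
 [0.60877382 0.0758492  0.039     ]
 [0.54931166 0.0573845  0.039     ]
 [0.4720892  0.32196462 0.039     ]] [0.54187554 0.19905643 0.039     ]
len 0.2751119253259292 0.06796632737002849 yaw 15.675987507698807
collars [[0.51252328 0.30008576 0.041     ]
 [0.54082451 0.19835714 0.041     ]
 [0.5689794  0.09783661 0.041     ]]
yaw 15.59662213889678 0.2099809753655226
loop [0.51287156 0.29937087 0.085     ] -74.345005214274 0.03611832070972677
loop [0.54185589 0.19873703 0.085     ] -73.69365093884188 0.037843656079364886
loop [0.57236469 0.09484112 0.085     ] -37.612347490454056 0.028160667424757136
steel [[0.44738093 0.40269429 0.013     ]
 [0.38095553 0.36626091 0.013     ]
 [0.31159743 0.32747756 0.013     ]]
28.98408573877659 0.15522472249278954 grip [0.3502832  0.34890739 0.013     ] [0.35883417 0.35364416 0.013     ]
mill [0.68496056 0.24899056 0.17      ]
jar [0.69837593 0.17684397 0.106     ]
spoonL [0.38817524 0.21626218 0.005     ]
spoonR [0.40113001 0.09741743 0.005     ]
lemon [ 0.42306021 -0.06877105  0.03      ]
```

Call:
apply_moves --pt "48.7 -29.5 0 0 0 0" --pt "48.7 -29.5 0 0 0 0" --pt "48.7 -29.5 0 0 0 0" --pt "48.7 -29.5 0 0 0 0" --pt "48.7 -29.5 0 0 0 0" --pt "48.7 -29.5 0 0 0 0" --pt "48.7 -29.5 0 0 0 0" --jaw 1

```text
time: 0.98
position: [0.4811, -0.1987, 0.2311]
tool_rot: [-180.0, 0.0, 26.5]
ft_force: [0.5, -0.2, 0.3]
finger_gap: 0.0853
gripper_force: 0.0
```

Call:
apply_moves --pt "13.3 -53.7 0 0 0 0" --pt "13.3 -53.7 0 0 0 0" --pt "13.3 -53.7 0 0 0 0" --pt "13.3 -53.7 0 0 0 0" --pt "13.3 -53.7 0 0 0 0" --pt "13.3 -53.7 0 0 0 0" --pt "13.3 -53.7 0 0 0 0" --pt "13.3 -53.7 0 0 0 0" --pt "13.3 -53.7 0 0 0 0" --pt "13.3 -53.7 0 0 0 0"

```text
time: 2.22
position: [0.3938, 0.2741, 0.2344]
tool_rot: [-176.1, 0.1, 32.2]
ft_force: [0.4, -0.5, 0.7]
finger_gap: 0.0855
gripper_force: 0.0
```

```bash
python3 - <<'E'
from h import *
o=observe();ci=camera_info("wrist");print(o['position'],o['tool_rot'],ci)
im=camera("wrist");cv2.imwrite("pics/w1.png",im)
g=np.array([.352,.350,.013]);print(proj(ci,np.array([g,g+.111*np.array([np.cos(.506),np.sin(.506),0])])))
E
```

```text
[0.39379619 0.27406194 0.2344267 ] [-1.76109595e+02  8.75729566e-02  3.22097165e+01] {'mtx': array([[311.38481301,   0.        , 280.17555627],
       [  0.        , 311.38481301, 207.13665078],
       [  0.        ,   0.        ,   1.        ]]), 'distortion': array([-0.04948988,  0.        ,  0.        ,  0.        ,  0.        ]), 'eye': array([0.45530223, 0.30022904, 0.37668087]), 'rotation': array([164.64988563,   3.8545808 , -57.84464518])}
[[219.7358589  174.60901772]
 [220.53799155  76.09605146]]
```

View pics/w1.png

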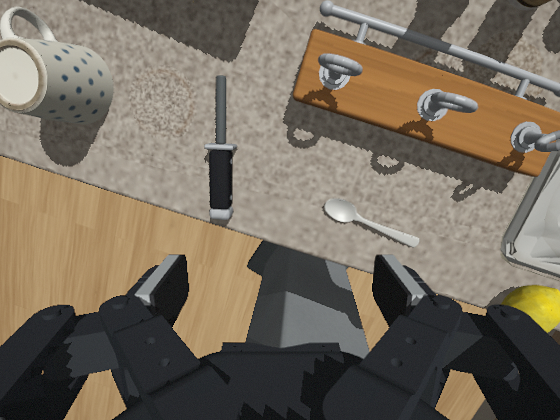

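The wrist view shows the large steel's tip at (221,76), guard at (219,148) and butt at (220,217). That matches the predicted grip (220,175) and tip (220.5,76), so the estimate holds.

Call:
apply_moves --pt "0 0 0 0 0 0" --pt "0 0 0 0 0 0"

```text
time: 2.52
position: [0.3938, 0.2722, 0.2343]
tool_rot: [-176.2, 0.1, 32.1]
ft_force: [-0.1, -0.5, 0.0]
finger_gap: 0.0854
gripper_force: 0.0
```

```bash
cat >> h.py <<'E'
def rel(pos,yaw):
    o=observe();T=Rm(o['tool_rot'])
    print('now',o['position'].round(4),o['tool_rot'].round(2))
    print('shift mm',(T.T@(np.array(pos)-o['position'])*1e3).round(1),'rotvec',R.from_matrix(T.T@Rm([180,0,yaw])).as_rotvec().round(3))
E
python3 - <<'E'
from h import *
rel([.352,.350,.08],29)
# fit steel from wrist view
ci=camera_info("wrist")
o=observe();print(o['joint_vel'].round(2))
E
```

```text
now [0.3938 0.2722 0.2343] [-1.762e+02  1.100e-01  3.208e+01]
shift mm [  6.2 -77.7 159.8] rotvec [-0.066  0.004  0.054]
[-0.15 -0.41 -0.36 -0.13  0.08  0.  ]
```

Call:
apply_moves --pt "0 0 0 -0.066 0.004 0.054" --pt "0.2 -18 31 0 0 0" --pt "0.2 -18 31 0 0 0" --pt "0.2 -18 31 0 0 0" --pt "0.2 -18 31 0 0 0" --pt "0.3 -16.3 30 0 0 0" --pt "0 0 0 0 0 0" --pt "0 0 0 0 0 0"

```text
time: 3.52
position: [0.384, 0.291, 0.0852]
tool_rot: [-176.3, -0.1, 34.7]
ft_force: [0.5, 0.2, 0.7]
finger_gap: 0.0855
gripper_force: 0.0
```

```bash
python3 - <<'E'
from h import *
rel([.352,.350,.002],29)
ci=camera_info("wrist")
im=camera("wrist");cv2.imwrite("pics/w2.png",im)
g=np.array([.352,.350,.013]);u=np.array([np.cos(.506),np.sin(.506),0])
print(proj(ci,np.array([g,g+.033*u,g+.111*u])))
E
```

```text
now [0.384  0.291  0.0852] [-1.7629e+02 -8.0000e-02  3.4670e+01]
shift mm [  7.1 -61.1  87.3] rotvec [-0.065  0.002  0.099]
[[194.17864968 205.64825236]
 [195.39499256 160.60330239]
 [199.55882286  40.40231972]]
```

View pics/w2.png

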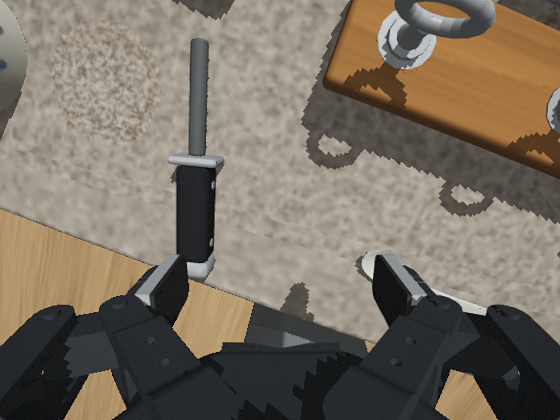

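```bash
python3 -c "
from h import *
o=observe();print(o['joint_positions'].round(1),o['tau'].round(1),o['ft_force'].round(1))"
```

```text
[ 34.6  11.8 -31.2  46.8   3.7 179.9] [  0.1 -41.5  28.3   0.1   0.3   0. ] [0.5 0.6 0. ]
```

J6 is at its 180° limit, so I'll take the half-turned grasp at tool yaw −151°.

Call:
apply_moves --pt "0 0 -20 -0.065 0.002 0" --pt "0 0 -10 0 0 -0.18" --pt "0 0 0 0 0 -0.18" --pt "0 0 0 0 0 -0.18" --pt "0 0 0 0 0 -0.18" --pt "0 0 0 0 0 -0.18" --pt "0 0 0 0 0 -0.18" --pt "0 0 0 0 0 -0.18" --pt "0 0 0 0 0 -0.18" --pt "0 0 0 0 0 -0.18"

```text
time: 4.82
position: [0.3912, 0.282, 0.1158]
tool_rot: [179.7, -0.5, 128.7]
ft_force: [-0.1, 0.4, 0.2]
finger_gap: 0.0855
gripper_force: 0.0
```

Call:
apply_moves --pt "0 0 0 0 0 -0.18" --pt "0 0 0 0 0 -0.18" --pt "0 0 0 0 0 -0.18" --pt "0 0 0 0 0 -0.18" --pt "0 0 0 0 0 -0.18" --pt "0 0 0 0 0 -0.18" --pt "0 0 0 0 0 -0.18" --pt "0 0 0 0 0 0" --pt "0 0 0 0 0 0"

```text
time: 5.95
position: [0.3906, 0.2818, 0.1149]
tool_rot: [179.4, 0.1, -159.6]
ft_force: [0.3, -0.2, 0.3]
finger_gap: 0.0855
gripper_force: 0.0
```

```bash
python3 -c "
from h import *
rel([.352,.350,.08],-151)
print(observe()['joint_positions'].round(1))"
```

```text
now [0.3906 0.2818 0.1149] [ 1.7943e+02  7.0000e-02 -1.5964e+02]
shift mm [12.5 77.  35.7] rotvec [ 0.01   0.002 -0.151]
[ 35.4   9.9 -29.1  50.8   0.5  15.1]
```

Call:
apply_moves --pt "0 0 0 0.01 0.002 -0.151" --pt "0.3 26 10 0 0 0" --pt "0.2 26 12 0 0 0" --pt "0.2 26.3 13 0 0 0" --pt "0 0 0 0 0 0" --pt "0 0 0 0 0 0"

```text
time: 6.7
position: [0.3515, 0.3494, 0.0794]
tool_rot: [-180.0, -0.1, -150.9]
ft_force: [-0.0, -0.2, 1.0]
finger_gap: 0.0856
gripper_force: 0.0
```

```bash
python3 -c "
from h import *
rel([.352,.350,.002],-151)"
```

```text
now [0.3515 0.3494 0.0794] [-1.7996e+02 -7.0000e-02 -1.5085e+02]
shift mm [-0.8  0.4 77.4] rotvec [-0.001 -0.001  0.003]
```

Call:
apply_moves --pt "-0.8 0.4 25 0 0 0" --pt "0 0 25 0 0 0" --pt "0 0 16 0 0 0" --pt "0 0 10 0 0 0" --pt "0 0 0 0 0 0" --pt "0 0 0 0 0 0"

```text
time: 7.45
position: [0.3522, 0.3507, 0.0037]
tool_rot: [-180.0, -0.0, -150.8]
ft_force: [0.0, 0.1, -0.2]
finger_gap: 0.0852
gripper_force: 0.0
```

Call:
apply_moves --pt "0 0 0 0 0 0" --pt "0 0 0 0 0 0" --pt "0 0 0 0 0 0" --pt "0 0 0 0 0 0" --pt "0 0 0 0 0 0" --pt "0 0 0 0 0 0" --pt "0 0 0 0 0 0" --pt "0 0 0 0 0 0" --jaw 0 --grip_force 110

```text
time: 8.45
position: [0.3519, 0.3505, 0.0037]
tool_rot: [-180.0, -0.0, -150.8]
ft_force: [-0.4, -1.3, 5.4]
finger_gap: 0.0218
gripper_force: 108.4
```

Call:
apply_moves --pt "0 0 -30 0 0 0" --pt "0 0 -45 0 0 0" --pt "0 0 -45 0 0 0" --pt "0 0 -46 0 0 0" --pt "0 0 0 0 0 -0.164" --pt "0 0 0 0 0 -0.164" --pt "0 0 0 0 0 0"

```text
time: 9.32
position: [0.3515, 0.3502, 0.1689]
tool_rot: [180.0, -0.1, -132.1]
ft_force: [-1.1, 0.1, -1.2]
finger_gap: 0.0219
gripper_force: 108.0
```

```bash
python3 -c "
from h import *
rel([.4758,-.0063,.17],-132)
print(observe()['finger_gap'])"
```

```text
now [0.3515 0.3502 0.1689] [ 1.7999e+02 -1.1000e-01 -1.3211e+02]
shift mm [ 181.2 -331.2   -0.8] rotvec [ 0.    -0.002 -0.002]
0.021916212279078903
```

Call:
apply_moves --pt "22.6 -41.4 0 0 0 0" --pt "22.6 -41.4 0 0 0 0" --pt "22.6 -41.4 0 0 0 0" --pt "22.6 -41.4 0 0 0 0" --pt "22.7 -41.4 0 0 0 0" --pt "22.7 -41.4 0 0 0 0" --pt "22.7 -41.4 0 0 0 0" --pt "22.7 -41.4 0 0 0 0" --pt "0 0 0 0 0 0" --pt "0 0 0 0 0 0"

```text
time: 10.58
position: [0.476, -0.0057, 0.1689]
tool_rot: [179.9, -0.1, -132.1]
ft_force: [-0.4, 1.1, -2.0]
finger_gap: 0.0218
gripper_force: 108.6
```

```bash
python3 - <<'E'
from h import *
rel([.4758,-.0063,.0757],-132)
o=observe();p=o['position'];T=Rm(o['tool_rot'])
L=np.array([.5695,.0977,.085])
a=[]
for n,(x,y,w,h) in {'top':(340,170,60,80),'wrist':(0,0,560,420)}.items():
    ci=camera_info(n);im=camera(n)
    rod=[p+T@np.array([-d,0,-.0093]) for d in(0,.036,.111)]
    print(n,proj(ci,np.array(rod+[L])).round(1))
    a.append(im)
A=cv2.resize(a[0][165:285,325:405],(380,570),interpolation=cv2.INTER_CUBIC)
B=cv2.resize(a[1],(420,315))
B=cv2.copyMakeBorder(B,0,255,0,0,cv2.BORDER_CONSTANT)
cv2.imwrite('pics/m1.png',np.hstack([A,B]));cv2.imwrite('pics/w3.png',a[1]);cv2.imwrite('pics/t3.png',a[0])
E
```

```text
now [ 0.476  -0.0057  0.1689] [ 1.7992e+02 -1.0000e-01 -1.3215e+02]
shift mm [ 0.5 -0.4 93.2] rotvec [ 0.001 -0.002 -0.003]
top [[419.5 229.5]
 [408.  219.6]
 [383.9 198.8]
 [367.9 196. ]]
wrist [[281.3 270.2]
 [281.2 334.8]
 [280.9 442.4]
 [280.7 364.8]]
```

View pics/m1.png

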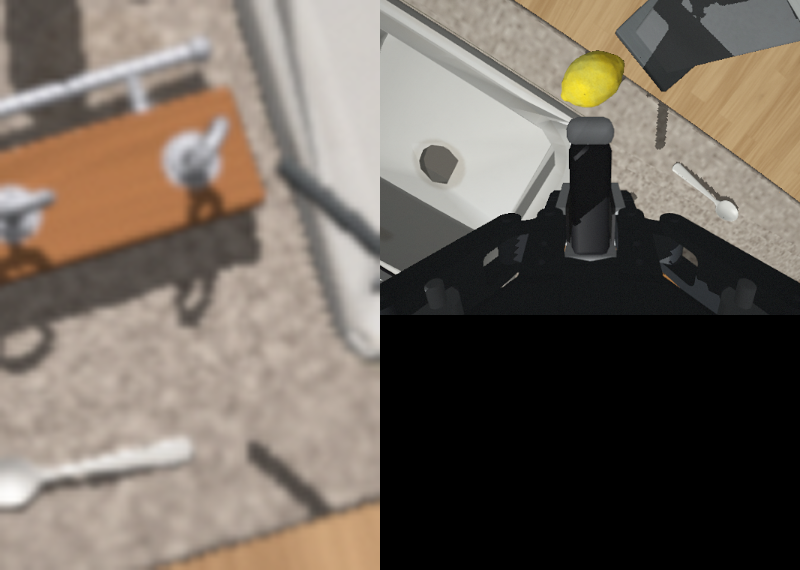

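The rod tip shows at top px (385,200) against a predicted (384,199), so it's about 3 mm back in the grip but aligned laterally. The askew eye is at (366,199). Now I'll lower to loop height.

Call:
apply_moves --pt "0.5 -0.4 30 0.001 -0.002 -0.003" --pt "0 0 30 0 0 0" --pt "0 0 20 0 0 0" --pt "0 0 13 0 0 0" --pt "0 0 0 0 0 0" --pt "0 0 0 0 0 0"

```text
time: 11.42
position: [0.4773, -0.0062, 0.0771]
tool_rot: [-179.9, 0.1, -131.8]
ft_force: [0.2, -0.2, -1.7]
finger_gap: 0.0218
gripper_force: 108.7
```

```bash
python3 - <<'E'
from h import *
o=observe();p=o['position'];T=Rm(o['tool_rot']);print(p,o['tool_rot'])
L=np.array([.5695,.0977,.085])
a=[]
t=np.linspace(0,2*np.pi,24)
for n in('top','scene'):
    ci=camera_info(n);im=camera(n)
    rod=np.array([p+T@np.array([-d,0,-.0093]) for d in(.036,.108)])
    n0=np.radians(15.7+37); h=np.array([-np.sin(n0),np.cos(n0),0])
    ring=np.array([L+.016*(np.cos(k)*h+np.sin(k)*np.array([0,0,1])) for k in t])
    q=proj(ci,rod);r=proj(ci,ring);print(n,q.round(1),proj(ci,L).round(1))
    x0,y0=np.clip((proj(ci,L)[0]-[30,35]).astype(int),0,None)
    c=cv2.resize(im[y0:y0+75,x0:x0+50],(400,600),interpolation=cv2.INTER_CUBIC)
    S=lambda v:tuple(int(z) for z in ((v-[x0,y0]+.5)*8))
    for k in r: cv2.circle(c,S(k),2,(0,0,255),-1)
    cv2.line(c,S(q[0]),S(q[1]),(0,255,0),1)
    a.append(c)
cv2.imwrite('pics/m2.png',np.hstack(a))
E
```

```text
[ 0.47733138 -0.00621661  0.07708834] [-1.79897309e+02  8.40710543e-02 -1.31813328e+02]
top [[399.  221.9]
 [377.4 203.6]] [[367.9 196. ]]
scene [[345.8 163.5]
 [323.7 165.8]] [[314.1 167.4]]
```

View pics/m2.png

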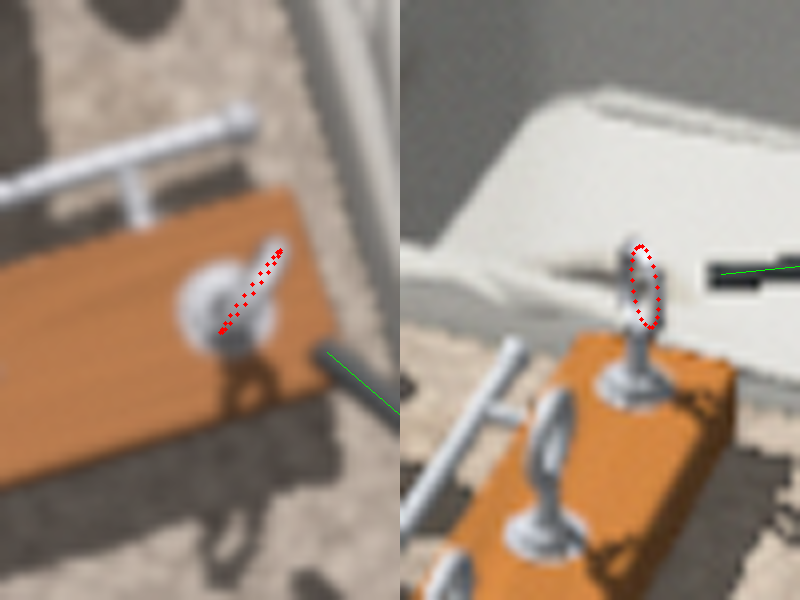

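```bash
python3 - <<'E'
from h import *
from scipy.ndimage import map_coordinates as mc
o=observe();p=o['position'];T=Rm(o['tool_rot'])
L=np.array([.5695,.0977,.085])
def prof(g,a,b,w=7):
    d=(b-a)/np.linalg.norm(b-a);n=np.array([-d[1],d[0]]);s=np.arange(-w,w+.1,.5);ks=np.linspace(0,1,12)
    P=np.array([[a+(b-a)*k+n*t for t in s] for k in ks])
    return n,s,np.mean(mc(g,[P[...,1],P[...,0]],order=1),0)
for nm in('top','scene'):
    ci=camera_info(nm);im=camera(nm);g=im.astype(float).mean(2);sat=cv2.cvtColor(im,cv2.COLOR_BGR2HSV)[...,1].astype(float)
    q=proj(ci,np.array([p+T@np.array([-d,0,-.0093]) for d in(.07,.104)]))
    n,s,v=prof(g,q[0],q[1]);print(nm,'rod n',n.round(2));print(dict(zip(s,v.round().astype(int))))
    if nm=='top':
        h=np.array([-np.sin(.92),np.cos(.92),0])
        # upper part of loop, away from collar
        up=np.array([0,0,.0])
        r=proj(ci,np.array([L-.018*h,L-.006*h]));n,s,v=prof(sat,r[0],r[1]);print('loop sat n',n.round(2));print(dict(zip(s,v.round().astype(int))))
E
```

```text
top rod n [ 0.65 -0.76]
{np.float64(-7.0): np.int64(127), np.float64(-6.5): np.int64(131), np.float64(-6.0): np.int64(133), np.float64(-5.5): np.int64(135), np.float64(-5.0): np.int64(140), np.float64(-4.5): np.int64(144), np.float64(-4.0): np.int64(146), np.float64(-3.5): np.int64(143), np.float64(-3.0): np.int64(131), np.float64(-2.5): np.int64(113), np.float64(-2.0): np.int64(92), np.float64(-1.5): np.int64(78), np.float64(-1.0): np.int64(75), np.float64(-0.5): np.int64(80), np.float64(0.0): np.int64(88), np.float64(0.5): np.int64(95), np.float64(1.0): np.int64(101), np.float64(1.5): np.int64(108), np.float64(2.0): np.int64(115), np.float64(2.5): np.int64(123), np.float64(3.0): np.int64(130), np.float64(3.5): np.int64(135), np.float64(4.0): np.int64(137), np.float64(4.5): np.int64(137), np.float64(5.0): np.int64(138), np.float64(5.5): np.int64(139), np.float64(6.0): np.int64(140), np.float64(6.5): np.int64(142), np.float64(7.0): np.int64(145)}
loop sat n [-0.82 -0.58]
{np.float64(-7.0): np.int64(116), np.float64(-6.5): np.int64(123), np.float64(-6.0): np.int64(130), np.float64(-5.
[... 1081 characters left out ...]
oat64(-3.5): np.int64(225), np.float64(-3.0): np.int64(206), np.float64(-2.5): np.int64(174), np.float64(-2.0): np.int64(128), np.float64(-1.5): np.int64(77), np.float64(-1.0): np.int64(59), np.float64(-0.5): np.int64(65), np.float64(0.0): np.int64(77), np.float64(0.5): np.int64(96), np.float64(1.0): np.int64(137), np.float64(1.5): np.int64(182), np.float64(2.0): np.int64(208), np.float64(2.5): np.int64(222), np.float64(3.0): np.int64(226), np.float64(3.5): np.int64(227), np.float64(4.0): np.int64(227), np.float64(4.5): np.int64(227), np.float64(5.0): np.int64(227), np.float64(5.5): np.int64(227), np.float64(6.0): np.int64(227), np.float64(6.5): np.int64(227), np.float64(7.0): np.int64(227)}
```

Call:
apply_moves --pt "-12 0 0 0 0 0" --pt "-10 0 0 0 0 0" --pt "-10 0 0 0 0 0" --pt "-10 0 0 0 0 0" --pt "0 0 0 0 0 0"

```text
time: 12.25
position: [0.5053, 0.0255, 0.0763]
tool_rot: [-179.9, 0.0, -131.8]
ft_force: [-0.6, -0.1, -1.8]
finger_gap: 0.0216
gripper_force: 108.7
```

Call:
apply_moves --pt "-10 0 0 0 0 0" --pt "-10 0 0 0 0 0" --pt "0 0 0 0 0 0" --pt "0 0 0 0 0 0"

```text
time: 12.75
position: [0.5178, 0.0396, 0.0762]
tool_rot: [-180.0, 0.0, -131.8]
ft_force: [-0.1, -0.4, -1.9]
finger_gap: 0.0219
gripper_force: 108.7
```

Call:
apply_moves --pt "-0.9 11.7 0 0 0 0.15" --pt "-0.9 11.7 0 0 0 0.15" --pt "-0.9 11.7 0 0 0 0.15" --pt "-0.9 11.7 0 0 0 0.15" --pt "0 0 0 0 0 0"

```text
time: 13.38
position: [0.4938, 0.0796, 0.0763]
tool_rot: [-180.0, 0.0, -166.1]
ft_force: [0.0, -0.4, -1.9]
finger_gap: 0.0218
gripper_force: 108.6
```

Call:
apply_moves --pt "-0.4 7.8 0 0 0 0.1" --pt "-0.4 7.8 0 0 0 0.1" --pt "-0.4 7.8 0 0 0 0.1" --pt "0 0 0 0 0 0" --pt "0 0 0 0 0 0"

```text
time: 14.0
position: [0.4921, 0.1021, 0.0763]
tool_rot: [-180.0, 0.0, 176.7]
ft_force: [-0.1, -1.0, -2.2]
finger_gap: 0.0217
gripper_force: 108.7
```

```bash
python3 -c "
from h import *
o=observe();y=np.radians(o['tool_rot'][2]+180);p=np.array([.5695,.0977])-.078*np.array([np.cos(y),np.sin(y)])
rel([*p,.0757],o['tool_rot'][2]);print(o['ft_force'],o['ft_torque'])"
```

```text
now [0.4921 0.1021 0.0763] [-1.7998e+02  5.0000e-02  1.7674e+02]
shift mm [0.5 0.  0.6] rotvec [-0.     0.001 -0.   ]
[-0.07343359 -0.96420029 -2.23940476] [-0.19105415  0.06437839  0.17358261]
```

Call:
apply_moves --pt "-0.4 7.8 0 0 0 0.1" --pt "-0.4 7.8 0 0 0 0.1" --pt "-0.4 7.8 0 0 0 0.1" --pt "0 0 0 0 0 0"

```text
time: 14.5
position: [0.4968, 0.125, 0.0761]
tool_rot: [-179.9, 0.0, 159.6]
ft_force: [-1.3, -2.1, -2.4]
finger_gap: 0.0216
gripper_force: 108.7
```

```bash
python3 -c "
from h import *
o=observe();print(o['ft_force'],o['ft_torque'])"
```

```text
[-1.33990822 -2.05256339 -2.36727537] [-0.30765141  0.1421653   0.08221343]
```

Call:
apply_moves --pt "-0.3 6.2 0 0 0 0.08" --pt "-0.3 6.2 0 0 0 0.08" --pt "-0.2 4.7 0 0 0 0.06" --pt "0 0 0 0 0 0" --pt "0 0 0 0 0 0"

```text
time: 15.12
position: [0.5044, 0.1401, 0.0761]
tool_rot: [-180.0, 0.0, 146.9]
ft_force: [-1.2, -1.2, -3.3]
finger_gap: 0.022
gripper_force: 108.5
```

```bash
cat > s.py <<'E'
from h import *
o=observe();print(o['ft_force'],o['ft_torque']);y=np.radians(o['tool_rot'][2]+180);p=np.array([.5695,.0977])-.078*np.array([np.cos(y),np.sin(y)])
rel([*p,.0757],o['tool_rot'][2])
from scipy.ndimage import map_coordinates as mc
# angle of loose loop seen from above: matching of ring model on low saturation
ci=camera_info('top');im=camera('top');cv2.imwrite('pics/last.png',im)
sat=cv2.cvtColor(im,cv2.COLOR_BGR2HSV)[...,1].astype(float)
for k,b in((0,(.5695,.0977)),(1,(.5413,.1988))):
    best=[]
    for a in range(-10,50,2):
        n0=np.radians(15.7+a);h=np.array([-np.sin(n0),np.cos(n0),0])
        P=np.array([np.array([*b,.085])+.016*(np.cos(t)*h+np.sin(t)*np.array([0,0,1])) for t in np.linspace(0,6.28,60)])
        q=proj(ci,P);best.append((round(float(mc(sat,[q[:,1],q[:,0]],order=1).mean()),1),a))
    print(sorted(best)[:5])
E
python3 s.py
```

```text
[-1.19109097 -1.16107356 -3.27941711] [-0.28686507  0.36557909  0.03433298]
now [0.5044 0.1401 0.0761] [-1.7999e+02  2.0000e-02  1.4691e+02]
shift mm [0.3 0.  0.4] rotvec [-0.  0. -0.]
[(56.0, 2), (56.3, 0), (56.4, 4), (57.0, -2), (57.2, 6)]
[(7.6, 0), (7.7, -2), (7.9, 2), (8.0, -4), (8.2, -6)]
```

Call:
apply_moves --pt "-0.1 3.1 0 0 0 0.04" --pt "-0.1 3.1 0 0 0 0.04" --pt "0 0 0 0 0 0" --pt "0 0 0 0 0 0"

```text
time: 15.68
position: [0.5082, 0.1453, 0.0761]
tool_rot: [-180.0, 0.0, 142.3]
ft_force: [-1.3, -1.9, -4.2]
finger_gap: 0.022
gripper_force: 108.5
```

```bash
python3 s.py
```

```text
[-1.27257303 -1.94553726 -4.15748276] [-0.44314474  0.50159932  0.01725699]
now [0.5082 0.1453 0.0761] [-1.7999e+02  3.0000e-02  1.4227e+02]
shift mm [ 0.3 -0.1  0.4] rotvec [-0.     0.001 -0.   ]
[(65.6, 46), (65.6, 48), (65.7, 44), (65.8, 42), (65.9, -10)]
[(9.5, 14), (9.5, 16), (9.6, 12), (9.6, 18), (9.7, 10)]
```

```bash
python3 - <<'E'
from h import *
a=camera('top');b=camera('scene')
c=cv2.resize(a[165:240,320:395],(400,400),interpolation=cv2.INTER_CUBIC)
d=cv2.resize(b[140:215,275:350],(400,400),interpolation=cv2.INTER_CUBIC)
cv2.imwrite('pics/m3.png',np.hstack([c,d]))
E
```

```text
(no output)
```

View pics/m3.png

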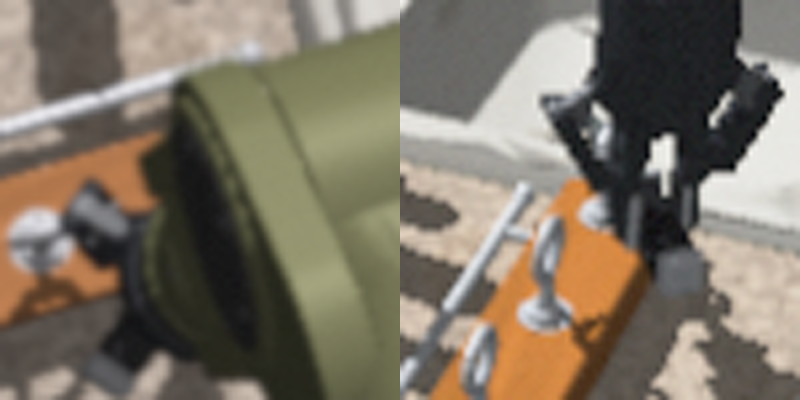

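The eye is hidden by the arm here. The left knuckle still clears the middle eye. I'll feel for the hard stop instead.

Call:
apply_moves --pt "-0.1 2.4 0 0 0 0.03" --pt "-0.1 2.4 0 0 0 0.03" --pt "0 0 0 0 0 0"

```text
time: 16.2
position: [0.5111, 0.1489, 0.076]
tool_rot: [-179.9, 0.0, 138.8]
ft_force: [-5.1, -3.4, -4.1]
finger_gap: 0.022
gripper_force: 108.7
```

```bash
python3 -c "
from h import *
o=observe();print(o['position'],o['ft_force'],o['ft_torque'])"
```

```text
[0.51113191 0.14894864 0.07599931] [-5.12850007 -3.35169956 -4.09720995] [-0.81426066  0.86973061  0.44055214]
```

Call:
apply_moves --pt "-0.1 2.4 0 0 0 0.03" --pt "0 0 0 0 0 0"

```text
time: 16.45
position: [0.5125, 0.1505, 0.0759]
tool_rot: [-179.9, 0.0, 137.1]
ft_force: [-4.6, -4.7, -3.0]
finger_gap: 0.022
gripper_force: 108.9
```

```bash
python3 -c "
from h import *
o=observe();print(o['position'],o['ft_force'],o['ft_torque'])"
```

```text
[0.51252661 0.15050834 0.07592438] [-4.60296276 -4.68429414 -2.98893178] [-0.98228717  0.97186002  0.71298207]
```

The torque is climbing past 0.7 N m, so the eye is on its stop. I'll rotate back within the free play and check.

Call:
apply_moves --pt "-0.9 -11.7 0 0 0 -0.15" --pt "-0.9 -11.7 0 0 0 -0.15" --pt "-0.9 -11.7 0 0 0 -0.15" --pt "-0.9 -11.7 0 0 0 -0.15" --pt "-0.9 -11.7 0 0 0 -0.15" --pt "-0.9 -11.7 0 0 0 -0.15" --pt "0 0 0 0 0 0" --pt "0 0 0 0 0 0"

```text
time: 17.45
position: [0.4944, 0.0866, 0.0768]
tool_rot: [180.0, 0.2, -171.5]
ft_force: [0.0, -0.5, -1.9]
finger_gap: 0.0219
gripper_force: 108.9
```

```bash
python3 s.py
```

```text
[ 0.02853594 -0.54330928 -1.92032864] [ 0.02580798  0.02818986 -0.00129702]
now [0.4944 0.0866 0.0768] [ 1.7997e+02  1.7000e-01 -1.7153e+02]
shift mm [ 2.1 -0.1  1.1] rotvec [0.    0.003 0.   ]
[(8.0, 0), (8.4, -2), (8.4, 2), (9.1, -4), (9.2, 4)]
[(8.5, 0), (8.9, 2), (9.0, -2), (9.6, 4), (9.7, -4)]
```

The image match puts the loose eye at 0°, the same as its neighbour. Now I'll draw the rod out.

Call:
apply_moves --pt "12 0 0 0 0 0" --pt "15 0 0 0 0 0" --pt "15 0 0 0 0 0" --pt "15 0 0 0 0 0" --pt "13 0 0 0 0 0" --pt "0 0 -30 0 0 0" --pt "0 0 -40 0 0 -0.12" --pt "0 0 0 0 0 -0.12" --pt "0 0 0 0 0 -0.12" --pt "0 0 0 0 0 0"

```text
time: 18.75
position: [0.4238, 0.0754, 0.1464]
tool_rot: [-180.0, 0.1, -150.8]
ft_force: [-0.1, -0.2, -2.6]
finger_gap: 0.0217
gripper_force: 108.9
```

```bash
python3 -c "
from h import *
rel([.352,.350,.15],-151)"
```

```text
now [0.4238 0.0754 0.1464] [-1.7996e+02  7.0000e-02 -1.5082e+02]
shift mm [-71.2 274.8  -3.7] rotvec [-0.001  0.001  0.003]
```

Call:
apply_moves --pt "-11.9 45.8 0 0 0 0" --pt "-11.9 45.8 0 0 0 0" --pt "-11.9 45.8 0 0 0 0" --pt "-11.9 45.8 0 0 0 0" --pt "-11.9 45.8 0 0 0 0" --pt "-11.9 45.8 0 0 0 0" --pt "0 0 0 0 0 0" --pt "0 0 0 0 0 0"

```text
time: 19.75
position: [0.3517, 0.3494, 0.1458]
tool_rot: [-179.9, -0.0, -150.8]
ft_force: [-0.4, 0.1, -2.5]
finger_gap: 0.022
gripper_force: 109.1
```

Call:
apply_moves --pt "0 0 40 0 0 0" --pt "0 0 40 0 0 0" --pt "0 0 30 0 0 0" --pt "0 0 20 0 0 0" --pt "0 0 7 0 0 0" --pt "0 0 3 0 0 0" --pt "0 0 0 0 0 0" --pt "0 0 0 0 0 0"

```text
time: 20.75
position: [0.3529, 0.3505, 0.0069]
tool_rot: [-180.0, 0.1, -150.8]
ft_force: [0.8, -1.0, -2.5]
finger_gap: 0.0218
gripper_force: 109.3
```

Call:
apply_moves --pt "0 0 1.5 0 0 0" --pt "0 0 1.5 0 0 0" --pt "0 0 0 0 0 0" --pt "0 0 0 0 0 0"

```text
time: 21.25
position: [0.3525, 0.3503, 0.0037]
tool_rot: [-180.0, 0.1, -150.7]
ft_force: [-1.0, -0.4, 5.3]
finger_gap: 0.0214
gripper_force: 110.2
```

Call:
apply_moves --pt "0 0 0 0 0 0" --pt "0 0 0 0 0 0" --pt "0 0 0 0 0 0" --pt "0 0 0 0 0 0" --pt "0 0 0 0 0 0" --pt "0 0 0 0 0 0" --pt "0 0 0 0 0 0" --pt "0 0 0 0 0 0" --jaw 1

```text
time: 22.25
position: [0.3523, 0.3501, 0.0031]
tool_rot: [-180.0, 0.1, -150.7]
ft_force: [-0.6, 0.3, 0.5]
finger_gap: 0.0856
gripper_force: 0.0
```

Call:
apply_moves --pt "0 0 -15 0 0 0" --pt "0 0 -40 0 0 0" --pt "0 0 -50 0 0 0" --pt "0 0 -50 0 0 0" --pt "0 -55 0 0 0 0" --pt "0 -55 0 0 0 0" --pt "0 -55 0 0 0 0" --pt "0 -55 0 0 0 0" --pt "0 0 0 0 0 0"

```text
time: 23.38
position: [0.4612, 0.1553, 0.1594]
tool_rot: [-179.9, 0.1, -151.1]
ft_force: [-0.2, 0.4, -0.2]
finger_gap: 0.0856
gripper_force: 0.0
```

```bash
python3 s.py; python3 - <<'E'
import cv2,numpy as np
from h import *
cv2.imwrite('pics/fin.png',np.hstack([cv2.resize(camera('top')[130:330,200:440],(480,400)),cv2.resize(camera('scene')[140:340,230:390],(320,400))]))
E
```

```text
[-0.15548817  0.35493643 -0.2286694 ] [ 0.09140495 -0.02584801  0.05406328]
now [0.4612 0.1553 0.1594] [-1.7991e+02  1.3000e-01 -1.5107e+02]
shift mm [  11.3 -102.6   83.8] rotvec [-0.002  0.002 -0.   ]
[(7.7, 0), (8.2, -2), (8.2, 2), (8.9, -4), (9.1, 4)]
[(8.2, 0), (8.5, 2), (8.8, -2), (9.1, 4), (9.7, -4)]
```

View pics/fin.png

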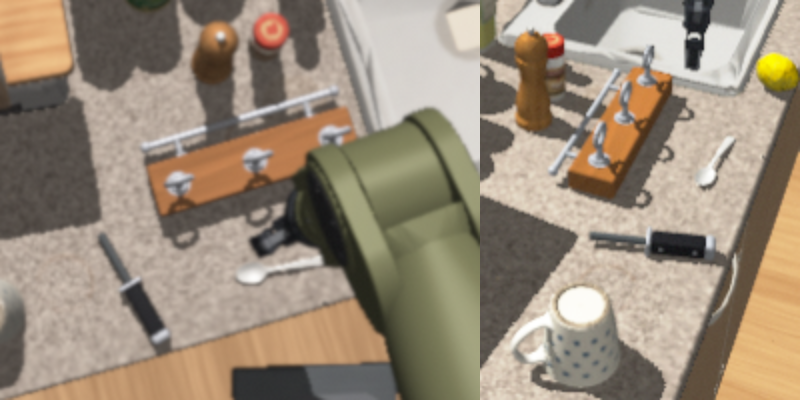

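The steel lies flat and clear of the beam, at crop px (135,290). All three loops are in line with the beam, and the mill, jar, spoon and lemon haven't moved. Signing off.

```bash
python3 -c "
from plant import *
print(sign_off())"
```

```text
the job is handed in; nothing more can be done
None
```

The loose eye is screwed home and its loop is in line with the other two. The steel is released and lies flat on the worktop clear of the beam, and the job is handed in; sign-off returned no verdict.

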